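# Tip the border tiles out of the block and lay them in the tray

## Task

First take the batten off the tile block and lay it flat in the tray's long slot. Then, for every tile in the block, press down its end over the well so that it tips up and stays leaning in its pocket, grip the raised end, and lay the tile flat in a tray bay of its own, its length along the bay. At the end the batten and all the tiles must lie flat on the tray floor inside the strips; leave the glass jar and the cork block where they are.

Things in the scene. Friction and masses are not known exactly. Their poses are not given: they have to be found in the camera images.
- block: fixed pale plaster tile block, 140 (x) x 306 (y) x 54 mm high; origin at the centre of its underside, z up; its -x side faces the robot. Four open pockets in a row along y, 76 mm apart, each 116 mm (x) by 54 mm (y), ribs 22 mm, outer walls 12 mm. In every pocket x = -2.5 to +58 mm is a ledge, x = -58 to -2.5 mm (towards the robot, thumb mark on the rim) a deeper empty well
- tray: fixed low tray, 200 (x) x 250 (y) mm, white floor 5 mm above the table, plywood rim and dividing strips whose tops are 13 mm above the table (8 mm above the tray floor); origin at the centre of its underside, z up. Three tile bays side by side along y and one long slot along its +x side, the side away from the robot
- slot (a point): centre of the floor of the tray's long slot, axes as the tray; the slot is 48 mm (x) by 238 mm (y)
- batten: loose dark-wood batten, 30 (its x) x 200 (its y) x 20 (its z) mm, about 90 g; origin at its centre; it starts lying flat on top of the block, across the pockets
- pocket0 (a point): centre of pocket 0, at the height of its ledge (36 mm above the table, 18 mm under the block's top); axes as the block. The well's floor is 5 mm above the table. A tile pressed down at its -x end tips over the ledge's edge; past about 30 deg it stays, 36 deg steep, low end down on the well's floor by its end wall, +x end about 30 mm above the block; pressed less it falls back flush
- pocket1 (a point): centre of pocket 1, at the height of its ledge (36 mm above the table, 18 mm under the block's top); axes as the block. The well's floor is 5 mm above the table. A tile pressed down at its -x end tips over the ledge's edge; past about 30 deg it stays, 36 deg steep, low end down on the well's floor by its end wall, +x end about 30 mm above the block; pressed less it falls back flush
- pocket2 (a point): centre of pocket 2, at the height of its ledge (36 mm above the table, 18 mm under the block's top); axes as the block. The well's floor is 5 mm above the table. A tile pressed down at its -x end tips over the ledge's edge; past about 30 deg it stays, 36 deg steep, low end down on the well's floor by its end wall, +x end about 30 mm above the block; pressed less it falls back flush
- pocket3 (a point): centre of pocket 3, at the height of its ledge (36 mm above the table, 18 mm under the block's top); axes as the block. The well's floor is 5 mm above the table. A tile pressed down at its -x end tips over the ledge's edge; past about 30 deg it stays, 36 deg steep, low end down on the well's floor by its end wall, +x end about 30 mm above the block; pressed less it falls back flush
- bay0 (a point): centre of the floor of tray bay 0, axes as the tray; the bay is 126 mm (x) by 66 mm (y), 86 mm between bay centres, with 20 mm strips between bays
- bay1 (a point): centre of the floor of tray bay 1, axes as the tray; the bay is 126 mm (x) by 66 mm (y), 86 mm between bay centres, with 20 mm strips between bays
- bay2 (a point): centre of the floor of tray bay 2, axes as the tray; the bay is 126 mm (x) by 66 mm (y), 86 mm between bay centres, with 20 mm strips between bays
- tile0: loose terracotta border tile, a plain slab 110 (its x) x 50 (its y) x 18 (its z) mm, about 190 g, origin at its centre; starts flat and flush in pocket 0, about 2 to 4 mm clear of the end walls and 2 mm of the side walls, its x and y as the block's; absent (None) in some starts
- tile1: loose terracotta border tile, a plain slab 110 (its x) x 50 (its y) x 18 (its z) mm, about 190 g, origin at its centre; starts flat and flush in pocket 1, about 2 to 4 mm clear of the end walls and 2 mm of the side walls, its x and y as the block's; absent (None) in some starts
- tile2: loose terracotta border tile, a plain slab 110 (its x) x 50 (its y) x 18 (its z) mm, about 190 g, origin at its centre; starts flat and flush in pocket 2, about 2 to 4 mm clear of the end walls and 2 mm of the side walls, its x and y as the block's; absent (None) in some starts
- tile3: loose terracotta border tile, a plain slab 110 (its x) x 50 (its y) x 18 (its z) mm, about 190 g, origin at its centre; starts flat and flush in pocket 3, about 2 to 4 mm clear of the end walls and 2 mm of the side walls, its x and y as the block's; absent (None) in some starts
- jar: glass jar with black lid, 52 mm across, 75 mm high, origin under its centre; leave it alone
- cork: cork sanding block 80 x 60 x 30 mm between tray and block, origin under its centre; leave it alone
Not all that is in view belongs to the job. There is more than one size of the batten; the one meant has the size given above.

How it is judged:
By the outcome, as a careful person would: the job done as asked, in the order asked, and still so for the second after the job is handed in, with the robot touching nothing.
Of tile0, tile1, tile2, tile3 only 2 to 3 are there at a start; the rules pass over those that are not, and their reading is None.
At some moment in a run one of batten may be knocked a few centimetres aside while the robot is not near it.
Once in a run the grip may slacken for a moment while it holds something.
It also fails if it takes over 210 s, if anything falls off the work surface, if the arm or the gripper's body presses on something with over 40 N, if the wrist force passes 120 N, or if a joint passes its speed limit or range.

## Robot

A 7-joint arm with a two-finger parallel gripper is mounted at the origin on the work surface. World frame = base frame: x ahead of the robot, y to its left, z up, the work surface at z = 0. Lengths are in m, angles in degrees, forces in N, time in s.
With the tool pointing down it reaches from about 0.425 to 0.875 m from the base axis. Payload 4.7 kg.
Tool frame: the origin (TCP) lies at the very end of the fingers, on their centre line; the grasp point (between the pads) lies 19 mm behind it; z points along the fingers, y is the line along which they close (so a half turn about z gives the same grasp; the last joint's range is limited). The gripper opens to 87 mm and grips with 3 to 60 N. Pads are 19 mm wide; open, the fingers measure 117 mm over their backs; the gripper's body (75 mm by 190 mm) begins 51 mm behind the grasp point.
Start: joints at [-75.281, 18.392, -4.016, 83.108, 1.295, 78.541, -3.26], TCP at [0.156, 0.631, 0.223] pointing down, gripper open.
Joint ranges: [-163.93, 163.93], [-17.29, 119.83], [-79.2, 71.16], [3.27, 140.29], [-89.18, 269.18], [5.43, 117.66], [-154.24, 154.24]. Speed limits (degrees/s): [147.25, 147.25, 180, 180, 180, 180, 180].

## Interface

Orientations are given as [roll, pitch, yaw] about the fixed x, y, z axes, in that order (R = Rz(yaw) Ry(pitch) Rx(roll)).
In Python, from cell import telemetry, cams, env gives the robot as it stands.
- The arm moves only by the tool arm_command, never from a script. Its argument "series" is text: rows parted by semicolons, each of 5 numbers parted by spaces: the shift along the tool's x, y, z in mm, then the turn about the tool's z in rad, then the closure in counts, from 0 (fully open) to 255 (shut). A call has 1 to 20 rows; each row shifts and turns the commanded pose from where the row before left it, along the tool's axes as they then stand; what a row does not reach is not made up. A row lasts 1/12 s, in which the tool goes at most 41.7 mm and 7.16 degrees, less where a joint would pass 70% of its speed; a pose out of reach is approached as far as the arm can. A call is refused whole if a number of a shift passes 41.7 or a number of a turn 0.125, either way. A call with a gripper value outside its range is refused whole. The fingers move at their own pace and stop on an object; "squeeze" is the grip in N (left out, the last holds). Time passes only in rows, so rows that do not move let the fingers close. It gives the time, the measured TCP pose, the force, the opening and the grip force at its end, in the units of the state.
- telemetry.get_obs(): the state, without advancing time (a new reading comes with each control period).
- cams.read_camera(name): name is "scene" or "top" or "wrist"; returns the picture (480x640x3 uint8, blue, green, red); there is no depth.
- cams.calibration(name): a dict with "K" (3x3 intrinsics, pixels), "dist" ([k1, k2, p1, p2, k3] as OpenCV has them; the pictures are not rectified), "origin" and "rotation" of the camera in the world; the wrist camera has in their place "hand_eye" (4x4, takes a point from camera to tool coordinates, whose origin is the TCP and whose axes are the flange's). Camera axes: x right, y down, z forward; pixel columns grow to the right and rows downward; lengths in m; the calibration is good to about 2 mm. A picture is of the moment at which its call begins: read the wrist's pose just before it. calibration takes no time and is no camera call.
- env.sign_off(): hands the job in; it is judged then, once.
The state is a dict: "time_s": time; "qpos": joint angles; "joint_velocities": joint speeds; "effort": joint torques, N m; "tool_pos": TCP position; "tool_rot": TCP orientation; "force": force on the tool from outside, world axes, zero at the start; "wrist_torque": the same for the moment, N m; "grip_width": finger opening in m; "grasp_force": force on a finger pad.
Only numpy, scipy, OpenCV 4.12 (cv2) and the standard library are available. Lean on these libraries where they do the work, as an engineer would, in place of code of your own. Each camera call takes 0.05 s, during which the arm holds its last target. There are 200 camera calls.

## Working session

There is one attempt and no reset: what is moved stays moved. The work goes in short steps, Python scripts to look and compute and a tool call to move; the robot and the scene stay as the last step left them, time stands still between calls to the robot, and variables do not carry over. Pictures are saved under pics/ and viewed, at most 14 in all, crops included, and the job is handed in when it is done.

Besides the shell and the picture viewer there is one more tool, called after "Request:" by a JSON object that holds its "fn" and its "kwargs". arm_command: Moves the arm, as the interface text tells. Its arguments: {"type":"object","properties":{"series":{"type":"string"},"squeeze":{"type":"number"}},"required":["series"]}

```bash
mkdir -p pics; ls
python3 - <<'E'
from cell import telemetry,cams,env
import cv2,json
o=telemetry.get_obs();print(o)
for n in("scene","top"):
    cv2.imwrite(f"pics/{n}0.png",cams.read_camera(n))
for n in("scene","top","wrist"):print(n,cams.calibration(n))
E
```

```text
pics
{'time_s': 0.0, 'qpos': array([-75.28015013,  18.43924417,  -4.01370849,  83.1759901 ,
         1.29682237,  78.5408187 ,  -3.26067696]), 'joint_velocities': array([ 0.0840373 ,  0.05547265,  0.03512437,  0.02712636, -0.01188186,
        0.03608586, -0.0256674 ]), 'effort': array([-1.00801510e-03, -4.91284096e+01, -4.04420765e-01, -3.12529814e+01,
       -6.38362113e-02,  4.38884867e-02,  1.79892204e-04]), 'tool_pos': array([0.15622521, 0.63036693, 0.22144966]), 'tool_rot': array([-1.79889286e+02,  8.17972653e-03,  1.66087889e+02]), 'force': array([ 0.33698139, -0.1333888 ,  0.23373169]), 'wrist_torque': array([ 0.02523787,  0.00966446, -0.00283811]), 'grasp_force': 0.0, 'grip_width': 0.08715548957583735}
scene {'K': array([[540.90570931,   0.        , 322.23186057],
       [  0.        , 540.90570931, 239.41651498],
       [  0.        ,   0.        ,   1.        ]]), 'dist': array([0.03443374, 0.        , 0.        , 0.        , 0.        ]), 'origin': array([1.1147763 , 0.30971136, 1.00395024]), 'rotation': array([-141.69655225,    0.40859039,  116.70132783])}
top {'K': array
[... 258 characters left out ...]
63, -0.01992432,  1.17253428]), 'rotation': array([-172.54770993,    1.76905302,  -89.14058173])}
wrist {'K': array([[366.31881399,   0.        , 311.37589947],
       [  0.        , 366.31881399, 240.67408997],
       [  0.        ,   0.        ,   1.        ]]), 'dist': array([-0.05011568,  0.        ,  0.        ,  0.        ,  0.        ]), 'hand_eye': array([[-5.55773320e-04, -9.64491220e-01, -2.64114328e-01,
         7.20907344e-02],
       [ 9.99999645e-01, -3.68605695e-04, -7.58217731e-04,
         3.19740425e-05],
       [ 6.33940299e-04, -2.64114656e-01,  9.64491082e-01,
        -1.60886012e-01],
       [ 0.00000000e+00,  0.00000000e+00,  0.00000000e+00,
         1.00000000e+00]])}
```

View pics/scene0.png

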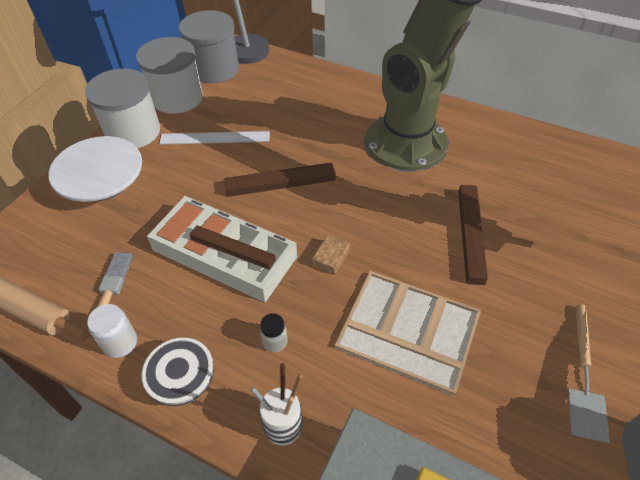

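View pics/top0.png

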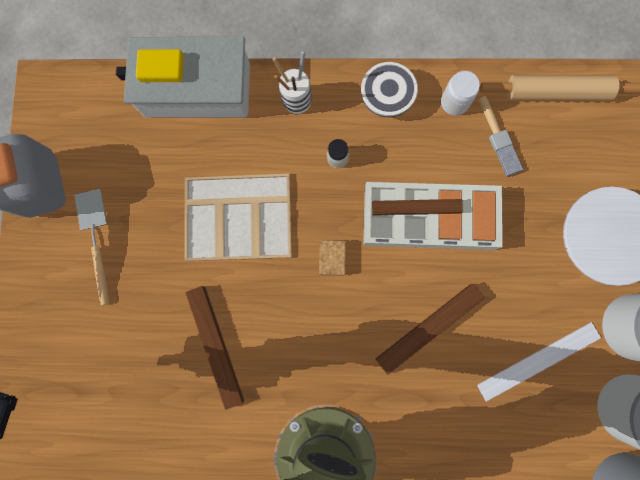

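The scene view shows the block at about (222,245), with a batten on it from (192,232) to (273,262). The tray is at about (410,325), the cork at (331,255) and the jar at (273,332). There are two red tiles, at the block's −y end.

There are three batten candidates in the top view:
- on the block, (372–463, 207)
- on the table, (215,345)
- on the table, (430,330)

The one on the block fits the description. It lies across the pockets, and it also looks shorter than the other two. I'll confirm that in an enlarged crop.

```bash
cat > h.py <<'E'
import numpy as np,cv2
from scipy.spatial.transform import Rotation as R
from cell import telemetry,cams,env
def pose(name,o=None):
    c=cams.calibration(name)
    if name!="wrist": return R.from_euler('xyz',c['rotation'],degrees=True).as_matrix(),np.array(c['origin'])
    o=o or telemetry.get_obs()
    Rt=R.from_euler('xyz',o['tool_rot'],degrees=True).as_matrix();H=c['hand_eye']
    return Rt@H[:3,:3],Rt@H[:3,3]+o['tool_pos']
def rays(name,px,P=None):
    c=cams.calibration(name);Rm,t=P or pose(name)
    u=cv2.undistortPoints(np.array(px,float).reshape(-1,1,2),c['K'],c['dist']).reshape(-1,2)
    return t,np.c_[u,np.ones(len(u))]@Rm.T
def atz(name,px,z,P=None):
    t,d=rays(name,px,P);return t+d*((z-t[2])/d[:,2])[:,None]
def proj(name,X,P=None):
    c=cams.calibration(name);Rm,t=P or pose(name)
    Y=(np.atleast_2d(X)-t)@Rm
    return cv2.projectPoints(Y,np.zeros(3),np.zeros(3),c['K'],c['dist'])[0].reshape(-1,2)
def tri(n1,p1,n2,p2,P1=None,P2=None):
    a,da=rays(n1,p1,P1);b,db=rays(n2,p2,P2);out=[]
    for x,y in zip(da,db):
        s=np.linalg.lstsq(np.c_[x,-y],b-a,rcond=None)[0]
        out.append(np.r_[(a+s[0]*x+b+s[1]*y)/2,np.linalg.norm(a+s[0]*x-b-s[1]*y)])
    return np.array(out)
def delta(x,y,z,yaw):
    "tool-axis shift mm and turn rad to reach world target (tool down)"
    o=telemetry.get_obs();Rt=R.from_euler('xyz',o['tool_rot'],degrees=True).as_matrix()
    d=Rt.T@(np.array([x,y,z])-o['tool_pos'])*1000
    g=R.from_euler('xyz',[180,0,yaw],degrees=True).as_matrix()
    w=R.from_matrix(Rt.T@g).as_rotvec();return d.round(1),w.round(3)
E
python3 - <<'E'
from h import *
t=cv2.imread('pics/top0.png');s=cv2.imread('pics/scene0.png')
f=lambda i:cv2.resize(i,None,fx=1.85,fy=1.85,interpolation=cv2.INTER_CUBIC)
cv2.imwrite('pics/crop1.png',np.vstack([f(t[170:280,170:520]),f(s[185:395,140:490])]))
np.set_printoptions(precision=4,suppress=True)
print('block',tri('top',[(368,183),(502,187),(500,249)],'scene',[(297,240),(187,198),(150,240)][:0] or [(262,288),(150,240),(187,198)]))
for n,p,z in(('onblock',[(372,207),(463,206)],.074),('a',[(197,288),(232,405)],.02),('b',[(382,365),(480,290)],.02)):
    q=atz('top',p,z);print(n,q,np.linalg.norm(q[0]-q[1]))
print('tray',atz('top',[(185,177),(290,174),(292,260),(185,261)],.013))
E
```

```text
block [[ 0.6162 -0.0893  0.0491  0.0018]
 [ 0.6109 -0.3941  0.0354  0.0055]
 [ 0.4688 -0.3873  0.0402  0.0025]]
onblock [[ 0.5549 -0.096   0.074 ]
 [ 0.559  -0.2969  0.074 ]] 0.20088339932968477
a [[0.3722 0.3027 0.02  ]
 [0.1122 0.2117 0.02  ]] 0.27541453544212424
b [[ 0.2062 -0.1229  0.02  ]
 [ 0.3765 -0.3447  0.02  ]] 0.27966331652120474
tray [[0.6368 0.3462 0.013 ]
 [0.6456 0.0943 0.013 ]
 [0.4404 0.0849 0.013 ]
 [0.435  0.336  0.013 ]]
```

View pics/crop1.png

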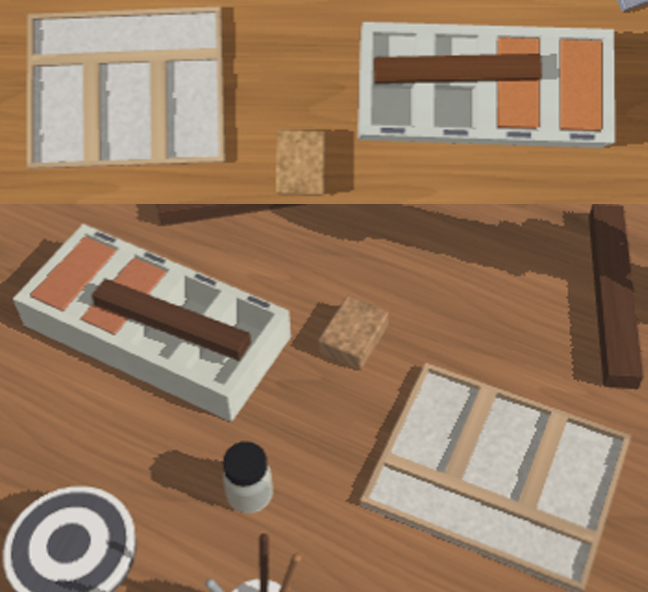

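The crop confirms it: the batten on the block measures 200 mm, and the two on the table measure about 277 mm. The tiles sit in the two −y pockets, and the other two pockets are empty. I'm moving in.

Request:
{"fn": "arm_command", "kwargs": {"series": "-34 -8 -8 0 0;-34 -8 -8 0 0;-34 -8 -8 0 0;-34 -8 -8 0 0;-34 -8 -8 0 0;-34 -8 -8 0 0;-34 -8 -8 0 0;-34 -8 -8 0 0;-34 -8 -8 0 0;-34 -8 -8 0 0;-34 -8 -8 0 0;0 0 0 0.12 0;0 0 0 0.12 0;0 0 0 0.12 0;0 0 0 0.12 0;0 0 0 0.12 0;0 0 0 0.12 0;0 0 0 0.12 0;0 0 0 0.12 0;0 0 0 0.12 0"}}

```text
time_s: 1.77
tool_pos: [0.498, 0.4555, 0.3099]
tool_rot: [-179.9, 0.0, 103.9]
force: [0.1, -0.0, -0.0]
grip_width: 0.0868
grasp_force: 0.0
```

```bash
python3 -c "
from h import *
print(telemetry.get_obs()['qpos'],delta(.5,-.2,.32,90))"
```

```text
[-56.2028253   20.482245    16.04507358  71.39542196  -5.54693235
  88.92796577 -27.14146814] (array([-636.9, -155.2,   -9.6]), array([-0.001,  0.001,  0.242]))
```

Request:
{"fn": "arm_command", "kwargs": {"series": "-35.4 -8.6 -0.5 0 0;-35.4 -8.6 -0.5 0 0;-35.4 -8.6 -0.5 0 0;-35.4 -8.6 -0.5 0 0;-35.4 -8.6 -0.5 0 0;-35.4 -8.6 -0.5 0 0;-35.4 -8.6 -0.5 0 0;-35.4 -8.6 -0.5 0 0;-35.4 -8.6 -0.5 0 0;-35.4 -8.6 -0.5 0 0;-35.4 -8.6 -0.5 0 0;-35.4 -8.6 -0.5 0 0;-35.4 -8.6 -0.5 0 0;-35.4 -8.6 -0.5 0 0;-35.4 -8.6 -0.5 0 0;-35.4 -8.6 -0.5 0 0;-35.4 -8.6 -0.5 0 0;-35.4 -8.6 -0.5 0 0;0 0 0 0.121 0;0 0 0 0.121 0"}}

```text
time_s: 3.43
tool_pos: [0.5034, -0.2035, 0.3193]
tool_rot: [-180.0, 0.0, 89.7]
force: [-0.3, 0.8, -0.2]
grip_width: 0.0868
grasp_force: 0.0
```

```bash
cat > look.py <<'E'
import sys,pickle
from h import *
n=sys.argv[1]
P=pose('wrist');im=cams.read_camera('wrist')
pickle.dump(P,open(f'pics/{n}.pkl','wb'));cv2.imwrite(f'pics/{n}.png',im)
o=telemetry.get_obs();print(o['time_s'],o['tool_pos'],o['tool_rot'],o['qpos'][6])
E
python3 look.py w1
```

```text
3.4833 [ 0.50389397 -0.20159517  0.31914551] [-1.79959951e+02  1.04890981e-03  8.95078288e+01] 21.159641069112013
```

View pics/w1.png

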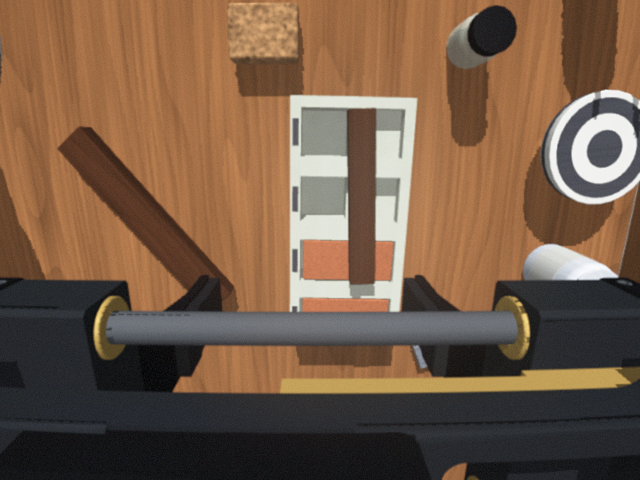

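The wrist view shows the batten's top corners at (347,109), (376,109), (375,285) and (349,282). The block's +y edge runs from (291,96) to (417,98), and the tiles are at (348,260) and (348,305).

Run:
```python
from h import *
import pickle
np.set_printoptions(precision=4,suppress=True)
P=pickle.load(open('pics/w1.pkl','rb'))
w=cv2.imread('pics/w1.png');t=cv2.imread('pics/top0.png')
def seg(im,x0,x1,y0,y1):
    h=im[y0:y1,x0:x1].astype(int);m=((h[...,2]<120)&(h[...,2]-h[...,0]>22)&(h[...,2]>35)).astype(np.uint8)
    n,l,s,c=cv2.connectedComponentsWithStats(m);k=1+s[1:,4].argmax()
    p=np.argwhere(l==k)[:,::-1]+[x0,y0];r=cv2.minAreaRect(p.astype(np.float32));return r
rw=seg(w,330,400,100,295);rt=seg(t,366,470,193,220);print(rw,rt)
def ends(r):
    b=cv2.boxPoints(r);d=[np.linalg.norm(b[i]-b[(i+1)%4]) for i in range(4)];i=int(np.argmin(d[:2]))
    return (b[i]+b[i+1])/2,(b[(i+2)%4]+b[(i+3)%4])/2
ew=sorted(ends(rw),key=lambda p:p[1]);et=sorted(ends(rt),key=lambda p:p[0])
print(tri('wrist',ew,'top',et,P1=P))
q=atz('wrist',ew,.074,P);print('batten',q,q.mean(0),np.degrees(np.arctan2(*(q[0]-q[1])[:2])),np.linalg.norm(q[0]-q[1]))
print('batten corners',atz('wrist',[(347,109),(376,109),(375,285),(349,282)],.074,P))
print('block',atz('wrist',[(291,96),(417,98)],.054,P),tri('wrist',[(291,96),(417,98)],'top',[(364,244),(367,182.5)],P1=P))
q=atz('top',[(367,182.5),(502,187),(501,247.5),(364,244)],.054);print('blk top',q,q.mean(0))
```

```text
((361.5, 196.5), (175.0, 27.0), 90.0) ((416.9637451171875, 206.50050354003906), (14.215898513793945, 90.1354751586914), 89.16968536376953)
[[ 0.5598 -0.0975  0.0487  0.0002]
 [ 0.5602 -0.2946  0.0774  0.0034]]
batten [[ 0.5566 -0.0994  0.074 ]
 [ 0.5623 -0.2969  0.074 ]] [ 0.5595 -0.1981  0.074 ] -1.635838027207929 0.19750742059922807
batten corners [[ 0.5413 -0.0994  0.074 ]
 [ 0.5719 -0.0994  0.074 ]
 [ 0.5784 -0.2983  0.074 ]
 [ 0.5473 -0.2942  0.074 ]]
block [[ 0.4816 -0.0839  0.054 ]
 [ 0.6202 -0.0862  0.054 ]] [[ 0.4793 -0.0808  0.021   0.0017]
 [ 0.6177 -0.0861  0.055   0.0044]]
blk top [[ 0.6157 -0.086   0.054 ]
 [ 0.6077 -0.3905  0.054 ]
 [ 0.4699 -0.3839  0.054 ]
 [ 0.4744 -0.0797  0.054 ]] [ 0.5419 -0.235   0.054 ]
```

Request:
{"fn": "arm_command", "kwargs": {"series": "0.5 11 22 0 0;0.5 11 22 0 0;0.5 11 22 0 0;0.5 11 22 0 0;0.5 11 22 0 0;0 0 22 0 0;0 0 22 0 0;0 0 0 -0.01 0;0 0 0 0 0"}}

```text
time_s: 4.23
tool_pos: [0.5587, -0.1965, 0.1646]
tool_rot: [-179.8, -0.0, 91.1]
force: [-1.0, 0.2, 0.7]
grip_width: 0.087
grasp_force: 0.0
```

```bash
python3 look.py w2; python3 -c "
from h import *
print(delta(.559,-.198,.060,90.7))"
```

```text
4.2833 [ 0.55967165 -0.19711782  0.16610246] [1.79995102e+02 1.32127788e-03 9.10179525e+01] 28.006694554122614
(array([ -0.9,  -0.7, 106.1]), array([0.   , 0.   , 0.006]))
```

View pics/w2.png

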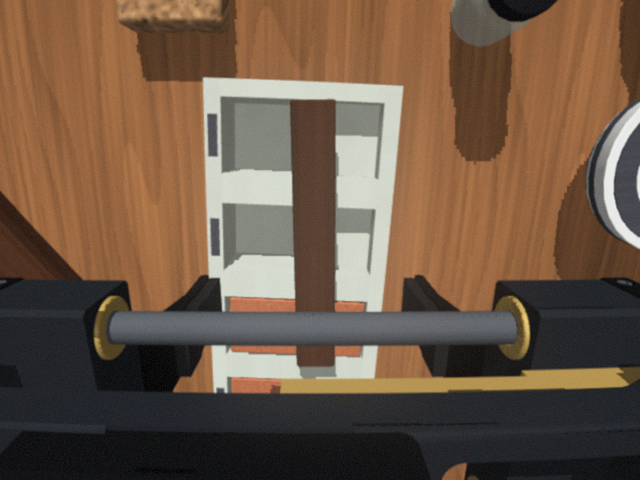

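The wrist view shows the batten at columns 292–335, rows 99–366, centred between the fingers. The block's +y corners are at (204,78) and (403,86). I'm descending.

Request:
{"fn": "arm_command", "kwargs": {"series": "0 0 20 0 0;0 0 20 0 0;0 0 20 0 0;0 0 20 0 0;0 0 12 0 0;0 0 8 0 0;0 0 5 0 0;0 0 0 0 0;0 0 0 0 160;0 0 0 0 160;0 0 0 0 200;0 0 0 0 255;0 0 0 0 255;0 0 0 0 255;0 0 0 0 255", "squeeze": 45}}

```text
time_s: 5.53
tool_pos: [0.5596, -0.1972, 0.0607]
tool_rot: [180.0, -0.0, 90.9]
force: [-0.9, 0.5, -0.6]
grip_width: 0.0478
grasp_force: 0.0
```

Run:
```python
from h import *
import pickle
np.set_printoptions(precision=4,suppress=True)
P=pickle.load(open('pics/w2.pkl','rb'));P1=pickle.load(open('pics/w1.pkl','rb'))
print('batten',atz('wrist',[(313.5,99),(316,366)],.074,P), tri('wrist',[(313.5,99),(316,366)],'wrist',[(361.5,109),(362,283.5)],P,P1))
print('block',atz('wrist',[(204,78),(403,86)],.054,P))
print('tile-rib edges',atz('wrist',[(220,378),(222,170),(378,181)],.054,P))
```

```text
batten [[ 0.558  -0.0981  0.074 ]
 [ 0.5639 -0.296   0.074 ]] [[ 0.5578 -0.098   0.066   0.0015]
 [ 0.5636 -0.2974  0.0716  0.0008]]
block [[ 0.4817 -0.0831  0.054 ]
 [ 0.6201 -0.086   0.054 ]]
tile-rib edges [[ 0.4814 -0.3238  0.054 ]
 [ 0.4918 -0.1463  0.054 ]
 [ 0.6067 -0.1523  0.054 ]]
```

Request:
{"fn": "arm_command", "kwargs": {"series": "0 0 0 0 255;0 0 0 0 255;0 0 0 0 255;0 0 0 0 255;0 0 0 0 255;0 0 0 0 255;0 0 -5 0 255;0 0 -20 0 255;0 0 -30 0 255;0 0 -30 0 255"}}

```text
time_s: 6.37
tool_pos: [0.5585, -0.1971, 0.1459]
tool_rot: [-179.9, -0.0, 90.9]
force: [0.4, 0.4, 0.2]
grip_width: 0.0293
grasp_force: 44.9
```

Run:
```python
from h import *
np.set_printoptions(precision=4,suppress=True)
# tray: corners refined from crop pixels
q=atz('top',[(185.1,177.6),(289.5,174.3),(291,257.5),(185,259.7)],.013);print(q,q.mean(0),np.linalg.norm(q-np.roll(q,1,0),axis=1))
# scene corners
s=np.array([(427,365),(628,437),(583,586),(362,502)])/1.85-[0,0];s=s+[140,185]-[0,110]
print(tri('top',[(291,257.5),(185,259.7),(185.1,177.6),(289.5,174.3)],'scene',s))
q=atz('scene',s,.013);print(q,q.mean(0))
print(delta(.55,.2,.2,89))
```

```text
[[0.6353 0.3459 0.013 ]
 [0.6449 0.0955 0.013 ]
 [0.4462 0.0874 0.013 ]
 [0.4381 0.3361 0.013 ]] [0.5411 0.2162 0.013 ] [0.1975 0.2506 0.1988 0.2489]
[[0.4473 0.0882 0.003  0.0001]
 [0.4391 0.3359 0.0077 0.0037]
 [0.6356 0.3446 0.0135 0.0025]
 [0.6475 0.0969 0.0028 0.0008]]
[[0.454  0.0904 0.013 ]
 [0.4437 0.3341 0.013 ]
 [0.6359 0.3434 0.013 ]
 [0.6521 0.0995 0.013 ]] [0.5464 0.2169 0.013 ]
(array([397.2,  -2.4, -54. ]), array([-0.002, -0.   ,  0.033]))
```

The batten is held (29 mm opening, 45 N). Now I'm moving it to the tray.

Request:
{"fn": "arm_command", "kwargs": {"series": "20 0 -10 0 255;33 0 -10 0 255;36 0 -10 0 255;36 0 -10 0 255;36 0 0 0 255;36 0 0 0 255;36 0 0 0 255;36 0 0 0 255;36 0 0 0 255;36 0 0 0 255;30 0 0 0 255;20 0 0 0 255;8 0 0 -0.02 255;0 0 0 0 255;0 0 0 0 255"}}

```text
time_s: 7.62
tool_pos: [0.5533, 0.2001, 0.1856]
tool_rot: [-180.0, 0.1, 92.0]
force: [0.3, -0.9, -0.4]
grip_width: 0.0295
grasp_force: 45.0
```

```bash
python3 look.py w3
```

```text
7.6667 [0.55354591 0.19915764 0.18568957] [1.79990671e+02 7.13768424e-02 9.19121059e+01] -14.446585763027832
```

View pics/w3.png

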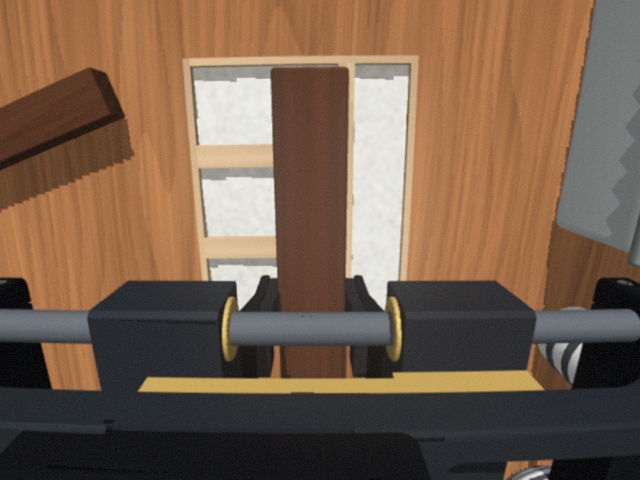

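The view shows the tray's +y corners at (184,60) and (418,56). The slot runs between columns 353 and 406 at row 180. The strips between bays are at rows 146–167 and 237–258.

Run:
```python
from h import *
import pickle
np.set_printoptions(precision=4,suppress=True)
P=pickle.load(open('pics/w3.pkl','rb'))
px=[(184,60),(418,56),(354.5,70),(410,68),(352,180),(407,180),(198,156.5),(202,247.5),(193,75),(205,275)]
print(atz('wrist',px,.013,P))
print('batten end',atz('wrist',[(272,70),(348,68)],.20,P),atz('wrist',[(280,370),(344,370)],.20,P))
print(tri('wrist',[(184,60),(418,56)],'top',[(185,259.7),(185.1,177.6)],P))
```

```text
[[0.4408 0.3351 0.013 ]
 [0.638  0.3448 0.013 ]
 [0.5852 0.3314 0.013 ]
 [0.6321 0.335  0.013 ]
 [0.5887 0.2387 0.013 ]
 [0.6386 0.2406 0.013 ]
 [0.4499 0.255  0.013 ]
 [0.45   0.1702 0.013 ]
 [0.4481 0.3233 0.013 ]
 [0.4516 0.1423 0.013 ]]
batten end [[0.5353 0.2973 0.2   ]
 [0.5634 0.2989 0.2   ]] [[0.5398 0.1696 0.2   ]
 [0.5694 0.1706 0.2   ]]
[[0.4388 0.3369 0.0076 0.0017]
 [0.6335 0.3421 0.0252 0.0026]]
```

Request:
{"fn": "arm_command", "kwargs": {"series": "2 10 10 0 255;4 13 15 0 255;4 13 20 0 255;4 13 20 0 255;4 12 25 0 255;0 0 25 0 255;0 0 18 0 255;0 0 12 0 255;0 0 8 0 255;0 0 5 0 255;0 0 0 0 255;0 0 0 0 255"}}

```text
time_s: 8.67
tool_pos: [0.6142, 0.2217, 0.0286]
tool_rot: [179.9, -0.0, 92.0]
force: [-0.8, -0.1, -0.7]
grip_width: 0.0292
grasp_force: 45.0
```

```bash
python3 -c "
from h import *
print(delta(.614,.2185,.0155,92.3))"
```

```text
(array([-3.2, -0.3, 13.1]), array([ 0.001, -0.001, -0.005]))
```

Request:
{"fn": "arm_command", "kwargs": {"series": "-2 0 5 0 255;-1 0 4 0 255;0 0 3 0 255;0 0 0.5 0 255;0 0 0 0 255;0 0 0 0 220;0 0 0 0 190;0 0 0 0 170;0 0 0 0 150;0 0 0 0 130;0 0 0 0 110;0 0 -5 0 100;0 0 -20 0 60;0 0 -30 0 0;0 0 -35 0 0;0 0 -35 0 0;0 0 -30 0 0"}}

```text
time_s: 10.08
tool_pos: [0.614, 0.2188, 0.1731]
tool_rot: [179.9, -0.0, 92.0]
force: [0.8, 0.8, -0.6]
grip_width: 0.0781
grasp_force: 0.0
```

```bash
python3 look.py w4; python3 -c "
from h import *
print(delta(.545,-.2,.2,90))"
```

```text
10.1333 [0.61733541 0.2197794  0.17988085] [179.37370518  -0.28429933  92.04765847] -11.105560528534216
(array([-416.8,  -87. ,  -23.1]), array([ 0.011, -0.005,  0.036]))
```

View pics/w4.png

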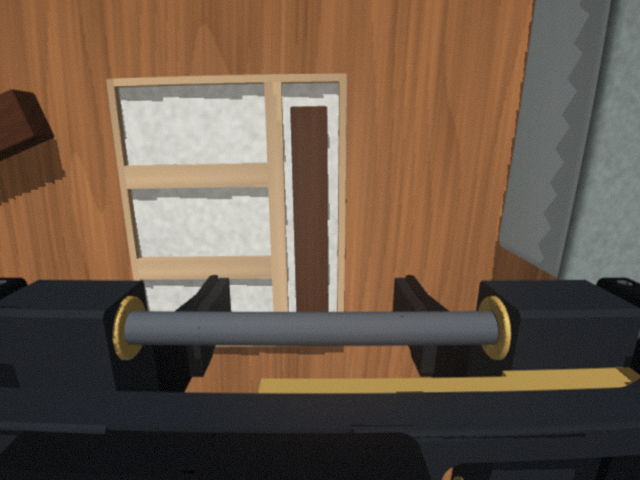

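The batten lies flat in the slot: columns 291–328 between the strip at 283 and the rim at 338. Next I'm moving to look at the tiles.

Request:
{"fn": "arm_command", "kwargs": {"series": "-25 -1 -5 0 0;-35 -1 -2 0 0;-37 -1 -2 0 0;-37 -1 -2 0 0;-37 -1 -2 0 0;-37 -1 -2 0 0;-37 -1 -2 0 0;-37 -1 -2 0 0;-37 -1 -2 0 0;-37 -1 -2 0 0;-37 -1 0 0 0;-37 -1 0 0 0;-37 -1 0 0 0;-35 -1 0 0 0;-28 0 0 0 0;0 0 0 -0.12 0;0 0 0 -0.12 0;0 0 0 -0.12 0;0 0 0 -0.12 0;0 0 0 -0.12 0"}}

```text
time_s: 11.8
tool_pos: [0.6186, -0.3114, 0.1932]
tool_rot: [180.0, 0.0, 126.8]
force: [0.6, 0.8, -0.7]
grip_width: 0.0867
grasp_force: 0.0
```

Request:
{"fn": "arm_command", "kwargs": {"series": "0 0 0 -0.12 0;0 0 0 -0.12 0;0 0 0 -0.12 0;0 0 0 -0.12 0;0 0 0 -0.12 0;0 0 0 -0.12 0;0 0 0 -0.12 0;0 0 0 -0.1 0;0 0 0 0 0;0 0 0 0 0"}}

```text
time_s: 12.63
tool_pos: [0.6186, -0.3114, 0.1933]
tool_rot: [180.0, 0.0, -179.9]
force: [0.8, -0.0, 0.4]
grip_width: 0.087
grasp_force: 0.0
```

```bash
python3 look.py w5
```

```text
12.6833 [ 0.61858368 -0.31138894  0.19317017] [ 1.79994688e+02  1.31385101e-02 -1.79876876e+02] 122.24084270061176
```

View pics/w5.png

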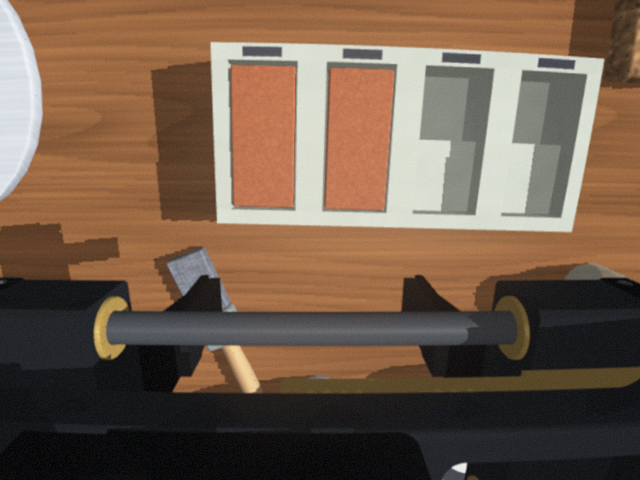

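The view shows the block's corners at (211,43), (604,59), (572,232) and (217,223). Tile A spans columns 231–297 and tile B columns 325–396. The two right-hand pockets are empty.

Run:
```python
from h import *
import pickle
np.set_printoptions(precision=4,suppress=True)
P=pickle.load(open('pics/w5.pkl','rb'));im=cv2.imread('pics/w5.png').astype(int)
q=atz('wrist',[(211,43),(604,59),(572,232),(217,223)],.054,P);print(q,q.mean(0));print(np.linalg.norm(q-np.roll(q,-1,0),axis=1),'want .306 .14')
m=((im[...,2]-im[...,0]>70)&(im[...,2]-im[...,1]>55)).astype(np.uint8)
m[240:]=0
n,l,s,c=cv2.connectedComponentsWithStats(m)
for k in range(1,n):
    if s[k,4]>4000:
        r=cv2.minAreaRect(np.argwhere(l==k)[:,::-1].astype(np.float32));b=atz('wrist',cv2.boxPoints(r),.054,P)
        e=b-np.roll(b,-1,0);print(s[k],b,b.mean(0),np.linalg.norm(e,axis=1),np.degrees(np.arctan2(e[:,1],e[:,0])))
P4=pickle.load(open('pics/w4.pkl','rb'))
print('tray',atz('wrist',[(108,81),(346,74),(123,176),(133,267.5),(268,90),(286,91)],.013,P4))
# block corner triangulation check of height
print(tri('wrist',[(211,43),(604,59),(572,232),(217,223)],'top',[(501,247.5),(364,244),(367,182.5),(502,187)],P))
```

```text
[[ 0.4745 -0.3874  0.054 ]
 [ 0.4811 -0.0832  0.054 ]
 [ 0.6205 -0.0857  0.054 ]
 [ 0.6134 -0.391   0.054 ]] [ 0.5474 -0.2368  0.054 ]
[0.3042 0.1394 0.3054 0.1389] want .306 .14
[ 231   65   65  142 8679] [[ 0.5984 -0.3803  0.054 ]
 [ 0.4901 -0.3729  0.054 ]
 [ 0.4911 -0.3241  0.054 ]
 [ 0.5993 -0.3271  0.054 ]] [ 0.5448 -0.3511  0.054 ] [0.1085 0.0488 0.1082 0.0532] [ -3.9073 -91.1725 178.453   89.0435]
[ 325   68   69  142 8568] [[ 0.6002 -0.3005  0.054 ]
 [ 0.492  -0.2977  0.054 ]
 [ 0.4933 -0.2493  0.054 ]
 [ 0.6021 -0.2477  0.054 ]] [ 0.5469 -0.2738  0.054 ] [0.1083 0.0484 0.1088 0.0528] [  -1.5086  -91.5412 -179.1651   88.0116]
tray [[0.4412 0.3346 0.013 ]
 [0.6381 0.3449 0.013 ]
 [0.4473 0.2561 0.013 ]
 [0.4485 0.1711 0.013 ]
 [0.5746 0.3303 0.013 ]
 [0.5895 0.33   0.013 ]]
[[ 0.4715 -0.3897  0.04    0.0024]
 [ 0.4775 -0.0791  0.0472  0.0048]
 [ 0.6182 -0.086   0.0538  0.0047]
 [ 0.6182 -0.4004  0.0217  0.0051]]
```

Request:
{"fn": "arm_command", "kwargs": {"series": "15 -5 8 0.025 255;20 -7 15 0 255;20 -7 15 0 255;20 -7 15 0 255;20 -7 15 0 255;15 -5 15 0 255;8 0 10 0 255;0 0 0 0 255;0 0 0 0 255;0 0 0 0 255;0 0 0 0 255;0 0 0 0 255;0 0 0 0 255;0 0 0 0 255"}}

```text
time_s: 13.85
tool_pos: [0.5006, -0.3472, 0.1003]
tool_rot: [-180.0, 0.0, 178.9]
force: [-0.2, -0.1, -0.3]
grip_width: 0.0036
grasp_force: 0.0
```

```bash
python3 -c "
from h import *
print(delta(.5008,-.3498,.056,178.7), telemetry.get_obs()['grip_width'])"
```

```text
(array([-0.2, -2.5, 44.3]), array([-0.   ,  0.001,  0.003])) 0.0036152141375759704
```

Request:
{"fn": "arm_command", "kwargs": {"series": "0 -2.5 15 0 255;0 0 15 0 255;0 0 12 0 255;0 0 4 0 255;0 0 4 0 255;0 0 4 0 255;0 0 3 0 255;0 0 3 0 255;0 0 2 0 255;0 0 0 0 255"}}

```text
time_s: 14.68
tool_pos: [0.4999, -0.3497, 0.0378]
tool_rot: [180.0, -0.0, 178.9]
force: [0.1, -0.2, -0.1]
grip_width: 0.0005
grasp_force: 0.0
```

Request:
{"fn": "arm_command", "kwargs": {"series": "0 0 2 0 255;0 0 2 0 255;0 0 1 0 255;0 0 0 0 255"}}

```text
time_s: 15.02
tool_pos: [0.5007, -0.3502, 0.0357]
tool_rot: [180.0, 0.1, 178.9]
force: [-4.6, 4.1, 14.4]
grip_width: 0.0007
grasp_force: 7.0
```

Request:
{"fn": "arm_command", "kwargs": {"series": "0 0 -10 0 255;0 0 -25 0 255;0 0 -35 0 255;-15 0 -35 0 60;-25 0 -25 0 0;-30 0 -15 0 0;-25 0 -10 0 0;-10 0 0 0 0;0 0 0 0 0;0 0 0 0 0"}}

```text
time_s: 15.85
tool_pos: [0.6048, -0.3518, 0.1876]
tool_rot: [-180.0, -0.1, 178.9]
force: [-0.3, -0.4, -0.4]
grip_width: 0.0395
grasp_force: 0.0
```

```bash
python3 look.py w6;python3 -c "
from h import *
print(delta(.5758,-.3515,.062,178.7), telemetry.get_obs()['grip_width'])"
```

```text
15.9 [ 0.60381613 -0.35221222  0.18745356] [ 1.79995364e+02 -9.89047411e-02  1.78825051e+02] 125.0031452880704
(array([2.780e+01, 1.000e-01, 1.255e+02]), array([ 0.   , -0.002,  0.002])) 0.04302250828463676
```

View pics/w6.png

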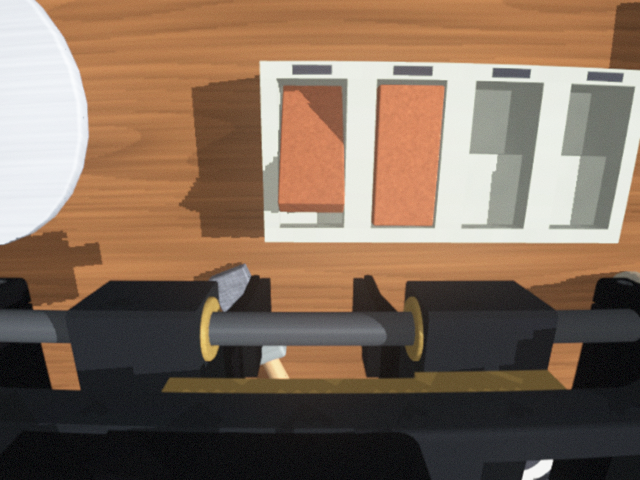

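The left tile is tipped and stays leaning. Its raised edge is at row 206 (278–345), between the fingers. I'm gripping it now.

Request:
{"fn": "arm_command", "kwargs": {"series": "8 0 10 0 0;10 0 15 0 0;10 0 20 0 0;0 0 20 0 0;0 0 20 0 0;0 0 17 0 0;0 0 12 0 0;0 0 8 0 0;0 0 3 0 0;0 0 0 0 150;0 0 0 0 255;0 0 0 0 255;0 0 0 0 255;0 0 0 0 255;0 0 0 0 255;0 0 0 0 255;0 0 0 0 255", "squeeze": 55}}

```text
time_s: 17.32
tool_pos: [0.5772, -0.3513, 0.0633]
tool_rot: [-180.0, 0.0, 178.9]
force: [-0.0, 0.1, 0.9]
grip_width: 0.0492
grasp_force: 55.0
```

Run:
```python
from h import *
import pickle
np.set_printoptions(precision=4,suppress=True)
P=pickle.load(open('pics/w6.pkl','rb'))
print(atz('wrist',[(278,206),(345,206)],.084,P),atz('wrist',[(278,213),(345,213)],.07,P))
```

```text
[[ 0.5782 -0.3758  0.084 ]
 [ 0.5792 -0.3269  0.084 ]] [[ 0.5861 -0.3774  0.07  ]
 [ 0.5871 -0.3256  0.07  ]]
```

Gripped (49 mm, 55 N). Now I lift it, check it's still held, and carry it to the −y bay.

Request:
{"fn": "arm_command", "kwargs": {"series": "-0.5 0 -6 0 255;-1 0 -12 0 255;-0.5 0 -20 0 255;0 0 -25 0 255;0 0 -28 0 255;3 15 -20 0 255;3 25 -5 0 255;4 33 0 0 255;4 36 0 0 255;4 36 0 0 255;4 36 0 0 255;4 36 0 0 255;4 36 0 0 255;4 36 0 0 255;4 36 0 0 255;4 36 0 0 255;4 36 0 0 255;4 33 0 -0.02 255;2 30 0 -0.02 255;0 20 0 -0.02 255"}}

```text
time_s: 18.98
tool_pos: [0.5343, 0.1333, 0.1801]
tool_rot: [179.9, 0.0, -177.4]
force: [-0.0, 0.4, -1.1]
grip_width: 0.0495
grasp_force: 55.0
```

Request:
{"fn": "arm_command", "kwargs": {"series": "0 0 0 0 255;0 0 0 0 255"}}

```text
time_s: 19.15
tool_pos: [0.5352, 0.1301, 0.1795]
tool_rot: [-180.0, 0.0, -177.6]
force: [1.2, -0.9, -1.6]
grip_width: 0.0493
grasp_force: 55.0
```

```bash
python3 look.py w7;python3 -c "
from h import *
print(delta(.543,.130,.075,-177.6))"
```

```text
19.2 [0.53545389 0.12832838 0.17944026] [-1.79928689e+02  2.35138137e-02 -1.77733772e+02] 77.28277541153489
(array([ -7.6,   1.5, 104.4]), array([-0.001,  0.   , -0.002]))
```

View pics/w7.png

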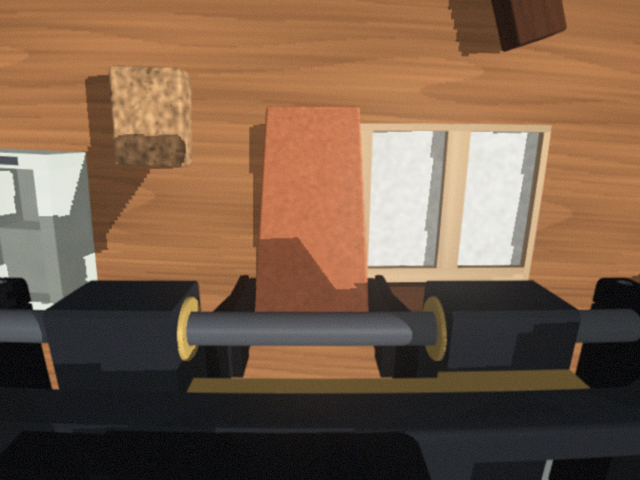

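The tile is held, with its low edge at row 107 (267–359). The two free bays are visible to its right, with the strip between them at columns 437–462 and the tray edge from (360,124) to (550,126).

Run:
```python
from h import *
import pickle
np.set_printoptions(precision=4,suppress=True)
P=pickle.load(open('pics/w7.pkl','rb'));o=telemetry.get_obs()
Rt=R.from_euler('xyz',o['tool_rot'],degrees=True).as_matrix()
for th in(30,36,42):
    # low top edge about pads pivot (0,-9mm above tip): tile frame low-top corner rel pivot (-102,+9.4)
    a=np.radians(th);c=np.array([-102*np.cos(a)-9.4*np.sin(a),-102*np.sin(a)+9.4*np.cos(a)])
    X=[Rt@np.array([-c[0]/1e3,s*.025,-.009-c[1]/1e3])+o['tool_pos'] for s in(-1,1)]
    print(th,proj('wrist',X,P))
print(atz('wrist',[(437,134),(462,134),(433,265),(458,265),(541,130),(527,268),(550,126)],.013,P))
```

```text
30 [[258.8021  98.375 ]
 [358.3258  98.5823]]
36 [[261.5673 110.2642]
 [355.8174 110.4631]]
42 [[263.978  122.714 ]
 [353.6218 122.9053]]
[[0.4525 0.2352 0.013 ]
 [0.4513 0.2571 0.013 ]
 [0.5718 0.2468 0.013 ]
 [0.5709 0.2708 0.013 ]
 [0.4439 0.3272 0.013 ]
 [0.5713 0.3391 0.013 ]
 [0.44   0.3347 0.013 ]]
```

Tilt is about 35°, as expected. I'm lowering the tile until its low end touches, then following the arc down.

Request:
{"fn": "arm_command", "kwargs": {"series": "-2 0 10 0 255;-3 0 18 0 255;-3 0 22 0 255;0 0 22 0 255;0 0 18 0 255;0 0 12 0 255;0 0 6 0 255;0 0 0 0 255;0 0 0 0 255"}}

```text
time_s: 19.95
tool_pos: [0.5436, 0.1293, 0.0715]
tool_rot: [-180.0, 0.0, -177.8]
force: [-0.8, -0.3, -0.9]
grip_width: 0.0495
grasp_force: 55.0
```

```bash
python3 -c "
from h import *
print(delta(.543,.130,.063,-177.6),telemetry.get_obs()['force'])"
```

```text
(array([0.6, 0.7, 8.5]), array([-0.   ,  0.001, -0.003])) [-0.81070868 -0.33848412 -0.87703384]
```

Request:
{"fn": "arm_command", "kwargs": {"series": "0 0 0 0 255;0 0 5 0 255;-1 0 4 0 255;-3 0 5 0 255;-3.5 0 5 0 255;-3 0 5 0 255;-3 0 5 0 255;-2 0 5 0 255;-2 0 5 0 255;-2 0 5 0 255;-1 0 5 0 255;0 0 4 0 255;0 0 2 0 255;0 0 0 0 255", "squeeze": 20}}

```text
time_s: 21.12
tool_pos: [0.5628, 0.1304, 0.0153]
tool_rot: [-180.0, -0.1, -177.7]
force: [0.5, 0.1, 1.2]
grip_width: 0.0497
grasp_force: 20.0
```

Request:
{"fn": "arm_command", "kwargs": {"series": "0 0 0 0 100;0 0 0 0 90;0 0 0 0 80;0 0 0 0 70;0 0 0 0 70;0 0 -5 0 70;0 0 -15 0 70;-10 0 -25 0 70;-20 0 -35 0 30;-20 0 -35 0 0;-20 0 -35 0 0;-10 0 -10 0 0;0 0 0 0 0;0 0 0 0 0"}}

```text
time_s: 22.28
tool_pos: [0.6437, 0.1338, 0.1765]
tool_rot: [180.0, 0.0, -177.7]
force: [-0.2, -0.4, -0.7]
grip_width: 0.0865
grasp_force: 0.0
```

```bash
python3 look.py w8;python3 -c "
from h import *
print(delta(.5025,-.2738,.10,178.7))"
```

```text
22.3333 [0.642362   0.13378306 0.17503345] [-1.79988347e+02 -1.24702989e-01 -1.77696797e+02] 81.37878373497522
(array([ 156. , -401.6,   75.5]), array([-0.   , -0.002,  0.063]))
```

View pics/w8.png

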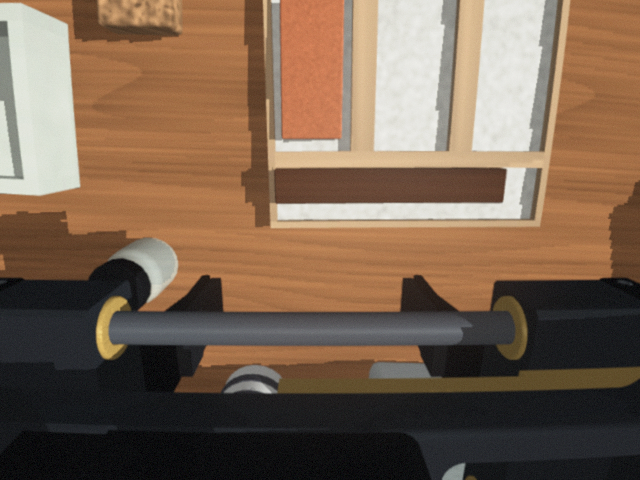

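The tile is in the −y bay, with its end at row 138. The batten (columns 275–505, rows 168–203) has been nudged to the −y end of the slot. I'm checking whether it is still flat inside.

Run:
```python
from h import *
import pickle
np.set_printoptions(precision=4,suppress=True)
P=pickle.load(open('pics/w8.pkl','rb'))
print('batten top z.025',atz('wrist',[(275,170),(505,168),(504,202),(276,203)],.025,P))
print('slot edges z.013',atz('wrist',[(275,167),(545,166),(537,218),(277,219)],.013,P), 'outer',atz('wrist',[(271,227),(540,226)],.013,P))
print('tile end z.023',atz('wrist',[(281,139),(341,139)],.023,P))
print('bay +x edge',atz('wrist',[(272,153),(350,152)],.013,P))
t=cams.read_camera('top');s=cams.read_camera('scene')
a=cv2.resize(t[165:270,170:310],None,fx=4,fy=4,interpolation=cv2.INTER_CUBIC)
b=cv2.resize(s[265:395,330:490],None,fx=1.28,fy=1.28)
cv2.imwrite('pics/top2.png',a);print(a.shape)
```

```text
batten top z.025 [[0.5967 0.1011 0.025 ]
 [0.5865 0.2964 0.025 ]
 [0.6156 0.3005 0.025 ]
 [0.6248 0.1024 0.025 ]]
slot edges z.013 [[0.5951 0.0999 0.013 ]
 [0.5835 0.3391 0.013 ]
 [0.6306 0.3409 0.013 ]
 [0.6414 0.1024 0.013 ]] outer [[0.649  0.097  0.013 ]
 [0.638  0.3454 0.013 ]]
tile end z.023 [[0.5712 0.1055 0.023 ]
 [0.5693 0.1553 0.023 ]]
bay +x edge [[0.5833 0.0971 0.013 ]
 [0.5798 0.1644 0.013 ]]
(420, 560, 3)
```

View pics/top2.png

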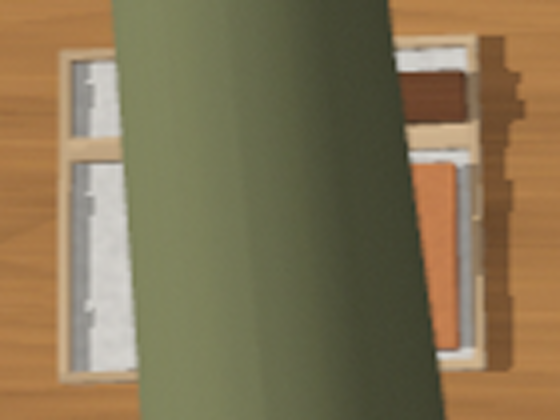

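The batten measures flat and inside the slot, about 1–2 mm off two of the walls. The tile is inside its bay, with gaps visible at both ends. I'll check both again at the end. On to the second tile.

Request:
{"fn": "arm_command", "kwargs": {"series": "10 -20 0 0 255;12 -30 0 0 255;13 -34 0 0.02 255;13 -34 0 0.02 255;13 -34 0 0.02 255;13 -34 0 0 255;13 -34 0 0 255;13 -34 0 0 255;13 -34 0 0 255;13 -34 5 0 255;12 -32 10 0 255;9 -25 15 0 255;5 -12 15 0 255;0 -5 15 0 255;0 0 15 0 255;0 0 0 0 255;0 0 0 0 255"}}

```text
time_s: 23.85
tool_pos: [0.4892, -0.2608, 0.0995]
tool_rot: [179.9, -0.2, 178.9]
force: [0.3, -0.3, 0.4]
grip_width: 0.0004
grasp_force: 0.0
```

```bash
python3 -c "
from h import *
print(delta(.5025,-.2738,.056,178.7), telemetry.get_obs()['grip_width'])"
```

```text
(array([-13.7, -12.8,  43.5]), array([ 0.002, -0.004,  0.003])) 0.00035392193484108566
```

Request:
{"fn": "arm_command", "kwargs": {"series": "-7 -7 0 0 255;-7 -6 5 0 255;0 0 12 0 255;0 0 14 0 255;0 0 10 0 255;0 0 4 0 255;0 0 4 0 255;0 0 4 0 255;0 0 3 0 255;0 0 3 0 255;0 0 2 0 255;0 0 2 0 255;0 0 1.5 0 255;0 0 0 0 255"}}

```text
time_s: 25.02
tool_pos: [0.5051, -0.2753, 0.0379]
tool_rot: [180.0, 0.1, 178.9]
force: [-2.0, 2.1, 7.1]
grip_width: 0.0003
grasp_force: 3.8
```

Request:
{"fn": "arm_command", "kwargs": {"series": "1 0 1.5 0 255;0 0 1 0 255;0 0 0 0 255;0 0 0 0 255;0 0 -10 0 255;0 0 -25 0 255;0 0 -35 0 255;-15 0 -35 0 60;-25 0 -25 0 0;-30 0 -15 0 0;-25 0 -5 0 0;-7 0 0 0 0;0 0 0 0 0;0 0 0 0 0"}}

```text
time_s: 26.18
tool_pos: [0.6043, -0.2773, 0.183]
tool_rot: [180.0, -0.1, 178.9]
force: [-0.3, -0.2, -0.6]
grip_width: 0.0394
grasp_force: 0.0
```

```bash
python3 look.py w9;python3 - <<'E'
from h import *
import pickle
print(delta(.5785,-.2755,.062,178.7), telemetry.get_obs()['grip_width'])
im=cv2.imread('pics/w9.png').astype(int);P=pickle.load(open('pics/w9.pkl','rb'))
m=((im[...,2]-im[...,0]>60)&(im[...,2]-im[...,1]>50)).astype(np.uint8);m[270:]=0
n,l,s,c=cv2.connectedComponentsWithStats(m);k=1+s[1:,4].argmax();x,y,w,h,a=s[k];print(s[k])
print(atz('wrist',[(x,y+h-8),(x+w,y+h-8)],.084,P))
E
```

```text
26.2333 [ 0.60370216 -0.27760956  0.18303029] [ 1.79982912e+02 -1.49390173e-01  1.78796022e+02] 118.29238697034567
(array([ 24.9,   1.5, 121.1]), array([ 0.   , -0.003,  0.002])) 0.043324700874400664
[    0     0   539   165 35320]
[[ 0.53594882 -0.50077549  0.084     ]
 [ 0.54504057 -0.11508975  0.084     ]]
```

View pics/w9.png

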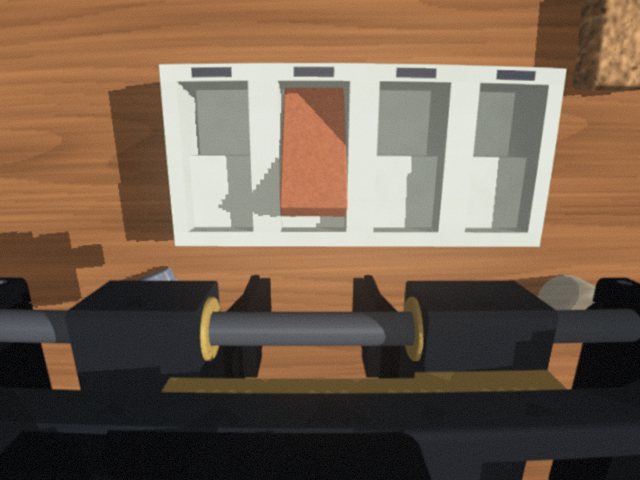

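Tile B is tipped and leaning, with its raised edge at row 209 (280–347), centred between the fingers. I'm gripping it.

Request:
{"fn": "arm_command", "kwargs": {"series": "8 0 10 0 0;9 0 15 0 0;9 1 20 0 0;0 0 20 0 0;0 0 20 0 0;0 0 17 0 0;0 0 10 0 0;0 0 6 0 0;0 0 3 0 0;0 0 0 0 150;0 0 0 0 255;0 0 0 0 255;0 0 0 0 255;0 0 0 0 255;0 0 0 0 255;0 0 0 0 255;0 0 0 0 255", "squeeze": 55}}

```text
time_s: 27.65
tool_pos: [0.5798, -0.2756, 0.0633]
tool_rot: [180.0, 0.0, 178.9]
force: [0.6, 0.3, 1.4]
grip_width: 0.0491
grasp_force: 55.0
```

Request:
{"fn": "arm_command", "kwargs": {"series": "-0.5 0 -6 0 255;-1 0 -12 0 255;-0.5 0 -20 0 255;0 0 -25 0 255;0 0 -28 0 255;3 15 -20 0 255;3 25 -5 0 255;4 34 0 0 255;4 37 0 0 255;4 37 0 0 255;4 37 0 0 255;4 37 0 0 255;4 37 0 0 255;4 37 0 0 255;4 37 0 0 255;4 37 0 0 255;4 37 0 0 255;4 34 0 -0.02 255;1 30 0 -0.02 255;0 20 0 -0.02 255"}}

```text
time_s: 29.32
tool_pos: [0.5378, 0.2203, 0.1799]
tool_rot: [179.9, 0.0, -177.4]
force: [1.0, 0.9, -2.3]
grip_width: 0.0495
grasp_force: 55.0
```

Request:
{"fn": "arm_command", "kwargs": {"series": "0 0 0 0 255;0 0 0 0 255;0 0 0 0 255"}}

```text
time_s: 29.57
tool_pos: [0.5394, 0.2142, 0.1792]
tool_rot: [-179.9, 0.0, -177.8]
force: [0.2, 0.1, -2.9]
grip_width: 0.0496
grasp_force: 55.0
```

```bash
python3 look.py w10;python3 - <<'E'
from h import *
import pickle
print(delta(.5395,.216,.070,-177.6), telemetry.get_obs()['grip_width'])
im=cv2.imread('pics/w10.png').astype(int);P=pickle.load(open('pics/w10.pkl','rb'))
m=((im[...,2]-im[...,0]>70)&(im[...,2]-im[...,1]>60)).astype(np.uint8);m[300:]=0;m[:,:225]=0
n,l,s,c=cv2.connectedComponentsWithStats(m)
for k in range(1,n):
    if s[k,4]>3000:
        print(s[k]); q=np.argwhere(l==k); 
        for r in (q[:,0].min()+3,150,250):
            z=q[q[:,0]==r,1]; print(r,z.min() if len(z) else 0,z.max() if len(z) else 0)
E
```

```text
29.6167 [0.539529   0.21378055 0.17924981] [-1.79921515e+02  1.53121720e-02 -1.77872990e+02] 69.2032585176057
(array([ -0. ,   2.4, 109.2]), array([-0.001,  0.   , -0.005])) 0.04941695671398897
[  259   104   109   183 15755]
107 267 360
150 265 360
250 305 365
```

Request:
{"fn": "arm_command", "kwargs": {"series": "0 1 10 0 255;0 0.5 18 0 255;0 0 22 0 255;0 0 22 0 255;0 0 18 0 255;0 0 12 0 255;0 0 6 0 255;0 0 0 0 255;0 0 0 0 255"}}

```text
time_s: 30.37
tool_pos: [0.5393, 0.2175, 0.0715]
tool_rot: [180.0, 0.0, -177.7]
force: [-0.0, -0.3, -2.2]
grip_width: 0.0493
grasp_force: 55.0
```

Request:
{"fn": "arm_command", "kwargs": {"series": "0 0 0 0 255;0 0 5 0 255;-1 0 4 0 255;-3 0 5 0 255;-3.5 0 5 0 255;-3 0 5 0 255;-3 0 5 0 255;-2 0 5 0 255;-2 0 5 0 255;-2 0 5 0 255;-1 0 5 0 255;0 0 4 0 255;0 0 2 0 255;0 0 0 0 255", "squeeze": 20}}

```text
time_s: 31.53
tool_pos: [0.5586, 0.2182, 0.0152]
tool_rot: [-180.0, -0.1, -177.7]
force: [1.4, -0.2, -0.1]
grip_width: 0.0498
grasp_force: 20.0
```

Request:
{"fn": "arm_command", "kwargs": {"series": "0 0 0 0 100;0 0 0 0 90;0 0 0 0 80;0 0 0 0 70;0 0 0 0 70;0 0 -5 0 70;0 0 -15 0 70;-10 0 -25 0 70;-20 0 -35 0 30;-25 0 -38 0 0;-25 0 -38 0 0;-25 0 -35 0 0;-20 0 -30 0 0;0 0 -10 0 0;0 0 0 0 0;0 0 0 0 0"}}

```text
time_s: 32.87
tool_pos: [0.6785, 0.2235, 0.2392]
tool_rot: [180.0, -0.0, -177.7]
force: [-0.5, 0.4, -1.5]
grip_width: 0.0868
grasp_force: 0.0
```

```bash
python3 look.py w11
```

```text
32.9167 [0.67766813 0.22346476 0.23788223] [-1.79978101e+02 -1.72744455e-01 -1.77666990e+02] 74.6854673990299
```

View pics/w11.png

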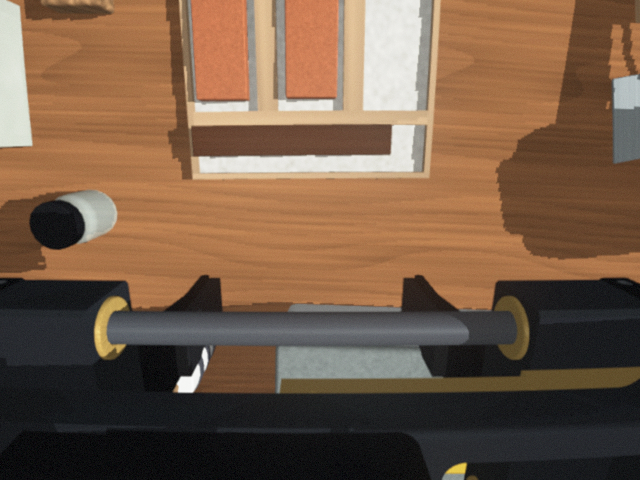

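Both tiles lie in their bays, with ends at rows 99 and 97 and white floor showing before the strip. The batten (191–391, 125–157) hugs the slot's −y wall. To be sure it lies flat, I'll regrip it and re-centre it.

Request:
{"fn": "arm_command", "kwargs": {"series": "0 0 0 0.12 0;0 0 0 0.12 0;0 0 0 0.12 0;0 0 0 0.12 0;0 0 0 0.12 0;0 0 0 0.12 0;0 0 0 0.12 0;0 0 0 0.12 0;0 0 0 0.12 0;0 0 0 0.12 0;0 0 0 0.12 0;0 0 0 0.12 0;0 0 0 0.125 0;0 0 0 0 0;0 0 0 0 0"}}

```text
time_s: 34.17
tool_pos: [0.6777, 0.2235, 0.2376]
tool_rot: [-179.8, 0.0, 92.9]
force: [0.3, -0.4, 0.1]
grip_width: 0.0869
grasp_force: 0.0
```

```bash
python3 look.py w12
python3 - <<'E'
from h import *
import pickle
np.set_printoptions(precision=4,suppress=True)
P=pickle.load(open('pics/w11.pkl','rb'))
q=atz('wrist',[(191.5,126),(391,125),(391,155.5),(193,157.5)],.025,P);print('batten',q,q.mean(0))
print('tile ends',atz('wrist',[(196,100),(247,100),(287,98),(337,98)],.023,P),'strip',atz('wrist',[(192,113),(255,112),(345,112)],.013,P))
x,y=q.mean(0)[:2]
print(delta(x,y,.08,92.6))
im=cv2.imread('pics/w12.png').astype(int);P=pickle.load(open('pics/w12.pkl','rb'))
m=((im[...,2]<125)&(im[...,2]-im[...,0]>22)&(im[...,2]>40)).astype(np.uint8);m[300:]=0
n,l,s,c=cv2.connectedComponentsWithStats(m)
for k in range(1,n):
    if s[k,4]>800: print(s[k],c[k])
E
```

```text
34.2167 [0.67798543 0.22344761 0.23808142] [-1.79850365e+02  2.63526263e-02  9.28510769e+01] -10.55069556383109
batten [[0.5963 0.1015 0.025 ]
 [0.5879 0.2981 0.025 ]
 [0.6172 0.3008 0.025 ]
 [0.6269 0.1019 0.025 ]] [0.6071 0.2006 0.025 ]
tile ends [[0.5715 0.1062 0.023 ]
 [0.57   0.1562 0.023 ]
 [0.5668 0.1951 0.023 ]
 [0.5649 0.2437 0.023 ]] strip [[0.5833 0.0987 0.013 ]
 [0.5803 0.1626 0.013 ]
 [0.5768 0.2531 0.013 ]]
(array([-19.3, -71.5, 158.3]), array([-0.003,  0.   ,  0.004]))
[ 526    0  105  113 1885] [551.7533  69.7162]
[   0   97   50   94 2825] [ 18.5993 145.1324]
[ 225  132   36  168 4808] [243.5495 214.4124]
[ 616  192   24   91 1052] [631.8593 248.9791]
[ 402  229  135   71 2883] [454.0832 275.9851]
```

Request:
{"fn": "arm_command", "kwargs": {"series": "-5 -8 10 0 108;-8 -12 20 0 108;-8 -13 25 0 108;-8 -13 30 0 108;-8 -13 30 0 108;-6 -9 30 0 108;-3 -4 25 0 108;0 0 18 0 108;0 0 0 0 108;0 0 0 0 108;0 0 0 0 108"}}

```text
time_s: 35.13
tool_pos: [0.6103, 0.1745, 0.0529]
tool_rot: [179.9, -0.0, 92.7]
force: [-0.9, 0.7, 1.1]
grip_width: 0.0506
grasp_force: 0.0
```

```bash
python3 look.py w13
python3 - <<'E'
from h import *
import pickle
np.set_printoptions(precision=4,suppress=True)
print(delta(.6083,.174,.0155,92.6),telemetry.get_obs()['grip_width'])
im=cv2.imread('pics/w13.png').astype(int);P=pickle.load(open('pics/w13.pkl','rb'))
m=((im[...,2]<125)&(im[...,2]-im[...,0]>22)&(im[...,2]>40)).astype(np.uint8);m[270:]=0
n,l,s,c=cv2.connectedComponentsWithStats(m)
for k in range(1,n):
    if s[k,4]>1500:
        q=np.argwhere(l==k);print(s[k])
        for r in(q[:,0].min()+5,150,250):
            z=q[q[:,0]==r,1]
            if len(z):print(r,z.min(),z.max(),atz('wrist',[(z.min(),r),(z.max(),r)],.025,P))
E
```

```text
35.1833 [0.61071814 0.17465049 0.05336834] [ 1.79839725e+02 -5.79776573e-02  9.26977719e+01] -7.250169633544567
(array([-0.6, -2.6, 37.9]), array([ 0.003, -0.001,  0.002])) 0.04989014937969279
[  275    25    62   245 14097]
30 275 335 [[0.5875 0.2964 0.025 ]
 [0.6156 0.2977 0.025 ]]
150 277 334 [[0.5899 0.2412 0.025 ]
 [0.6185 0.2426 0.025 ]]
250 279 332 [[0.5922 0.1889 0.025 ]
 [0.6207 0.1902 0.025 ]]
[ 597   80   43  190 1936]
85 638 639 [[0.77   0.2838 0.025 ]
 [0.7706 0.2838 0.025 ]]
150 623 627 [[0.7696 0.2515 0.025 ]
 [0.7719 0.2516 0.025 ]]
250 600 639 [[0.7704 0.1969 0.025 ]
 [0.7942 0.198  0.025 ]]
```

Request:
{"fn": "arm_command", "kwargs": {"series": "0 -3 10 0 108;0 0 12 0 108;0 0 8 0 108;0 0 5 0 108;0 0 2.5 0 108;0 0 0 0 108;0 0 0 0 255;0 0 0 0 255;0 0 0 0 255;0 0 0 0 255;0 0 0 0 255;0 0 0 0 255", "squeeze": 40}}

```text
time_s: 36.18
tool_pos: [0.6074, 0.174, 0.0145]
tool_rot: [179.9, -0.0, 92.6]
force: [3.3, 0.4, 0.3]
grip_width: 0.0291
grasp_force: 40.0
```

Request:
{"fn": "arm_command", "kwargs": {"series": "0 0 -4 0 255;0 0 -4 0 255;5 2 0 0 255;7 2.5 0 0 255;7 2 0 0 255;0 0 0 0 255;0 0 0 0 255;0 0 4 0 255;0 0 3 0 255;0 0 0 0 255;0 0 0 0 220;0 0 0 0 180;0 0 0 0 150;0 0 0 0 130;0 0 0 0 120;0 0 0 0 120;0 0 -6 0 120;0 0 -15 0 110;0 0 -25 0 60;0 0 -35 0 0"}}

```text
time_s: 37.85
tool_pos: [0.6099, 0.1926, 0.0947]
tool_rot: [-179.7, 0.1, 92.6]
force: [0.6, -0.3, 0.5]
grip_width: 0.0559
grasp_force: 0.0
```

Request:
{"fn": "arm_command", "kwargs": {"series": "0 0 -35 0 0;0 0 -35 0 0;0 0 -20 0 0;0 0 0 0 0;0 0 0 0 0"}}

```text
time_s: 38.27
tool_pos: [0.6129, 0.1934, 0.1882]
tool_rot: [179.8, -0.1, 92.6]
force: [-0.2, 0.1, -1.2]
grip_width: 0.0843
grasp_force: 0.0
```

```bash
python3 look.py w14
python3 - <<'E'
from h import *
import pickle
np.set_printoptions(precision=4,suppress=True)
im=cv2.imread('pics/w14.png').astype(int);P=pickle.load(open('pics/w14.pkl','rb'))
def rep(name,m,z):
    m=m.astype(np.uint8);m[305:]=0
    n,l,s,c=cv2.connectedComponentsWithStats(m)
    for k in range(1,n):
        if s[k,4]>1500 and s[k,0]>60 and s[k,0]<420:
            r=cv2.minAreaRect(np.argwhere(l==k)[:,::-1].astype(np.float32));b=atz('wrist',cv2.boxPoints(r),z,P)
            print(name,s[k],r,b[:,:2].tolist())
rep('batten',(im[...,2]<125)&(im[...,2]-im[...,0]>22)&(im[...,2]>40),.025)
rep('tile',(im[...,2]-im[...,0]>70)&(im[...,2]-im[...,1]>60),.023)
E
```

```text
38.3167 [0.61181484 0.19329087 0.18623781] [ 1.79988209e+02 -2.22588431e-02  9.26419771e+01] -11.064414350478858
batten [ 292   76   35  222 7231] ((308.9999694824219, 186.49996948242188), (220.99996948242188, 33.99999237060547), 90.0) [[0.5918343668350551, 0.3168303481674817], [0.6198466638392142, 0.31810753365502265], [0.6307191819591323, 0.12161995930110586], [0.5981542569856894, 0.12018704386009654]]
tile [ 136  164  123   56 6555] ((197.0, 191.5), (55.0, 122.0), 90.0) [[0.45623037191411464, 0.23964067348846152], [0.5643738417332893, 0.24380398201182676], [0.5648114205551469, 0.19462196667324522], [0.45250188860612817, 0.1898235644915824]]
tile [ 148  255  116   50 4618] ((205.49996948242188, 279.5), (114.99998474121094, 48.99999237060547), -0.0) [[0.4573056902849863, 0.10506716560357243], [0.46121632386511446, 0.1555849980792034], [0.569724631204671, 0.16052559595277416], [0.5701841490727346, 0.11064666186518626]]
```

The batten is now centred in the slot, and both tiles measure flat (110 mm × 50 mm) with clearance inside their bays. The gripper is clear, so I'm handing in.

```bash
python3 -c "
from cell import env
print(env.sign_off())"
```

```text
the job is handed in; nothing more can be done
None
```

The job is handed in: the batten lies flat in the tray's long slot and both tiles that were there lie flat in bays of their own, but `sign_off()` gave no verdict. The batten got nudged after I first laid it, so I re-centred it last, after the tiles.

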